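# Lock the bezel ring of a marquetry frame with a two-pin spanner

## Task

Take the two-pin spanner from its wooden rest, feel its pins gently into the two holes of the brass ring recessed in the cherry frame, and turn the ring clockwise (seen from above) until it is fully home against its stop. Then lift the spanner out and stand it upright back in the slot of its rest, leaving the other things on the bench where they are. Do not bear down or wrench hard on the ring: a light touch finds the holes and a modest twist turns it.

Things in the scene. Friction and masses are not known exactly. Their poses are not given: they have to be found in the camera images.
- frame: square cherry frame 160 x 160 x 30 mm, flat, fixed to the bench in a pale wooden corner clamp round its +x +y corner (jaws 18 mm thick outside the frame, 50 mm high; brass wing screw to 71 mm). A round recess 96 mm across in its middle holds a flat brass ring, 90 mm outside, 50 mm inside diameter. Origin at the centre of the underside, x and y along the sides, z up
- ring_centre (a point): centre of the brass ring's top face, 24 mm above the bench, 6 mm below the frame's face; its axes are the frame's, not the ring's. The ring has two round blind holes, 10 mm across with a 1.5 mm chamfer, 8 mm deep, opposite each other, 35 mm from the centre. The wooden medallion inside the ring lies 5 mm below its face
- ring (a joint): turn of the ring, rad, growing clockwise seen from above: starts at 0.2 to 0.6, stop (home) at 1.2, firm; 0.25 N m of friction, also under light rubbing pins. The line through its holes is not measured: it stands at C minus this value, counter-clockwise from the frame's x axis, C being unknown, -0.35 to 0.35. See the holes, or feel: the pins drop in when over them
- spanner: two-pin spanner, upright, 0.28 kg. Origin midway between the tips of its pins, x along the line through both, z up. Pins 6 mm thick, 10 mm long, bevelled, 35 mm either side; above them a steel yoke 84 (x) x 22 (y) mm, 10 to 20 mm above the tips; a 13 mm shank; on top a dark wooden grip block 44 (x) x 14 (y) mm, 44 to 78 mm above the tips, gripped across its thickness
- rest_slot (a point): middle of the top of the slot in the spanner's pale wooden rest (fixed, 120 (x) x 68 (y) x 28 mm high); x along the slot, z up. The slot is 12 mm wide, 20 mm deep, open at both ends. The yoke lies on the rest's top and the pins hang in the slot, tips 10 mm below this point; at the start at most 8 mm along the slot from it
- strip: zebrano picture border strip, 220 x 20 x 8 mm, loose; origin at the centre of its underside
- tin: red enamelled tin of panel pins, 54 mm across, 34 mm high, loose; origin at the centre of its underside
- plane: black iron block plane, about 160 x 48 x 55 mm, loose; origin at the centre of its sole
- template: flat brass mitre template, about 150 x 100 x 5 mm with a 16 mm fence, loose; origin on its underside
- offcut: mitred cherry offcut, about 110 x 40 x 22 mm, loose; origin on its underside
- cork: cork sanding block, 100 x 60 x 35 mm, loose; origin at the centre of its underside
Mind the look-alikes: they are no part of the job. Of the things shaped like the spanner, the bare steel one is meant. Leave any red look-alike of the part that bears ring alone.

How it is judged:
By the outcome, as a careful person would: the job done as asked, in the order asked, and still so for the second after the job is handed in, with the robot touching nothing.
It also fails if it takes over 72 s, if anything falls off the work surface, if the arm or the gripper's body presses on something with over 40 N, if the wrist force passes 120 N, or if a joint passes its speed limit or range.

## Robot

A 6-joint arm with a two-finger parallel gripper is mounted at the origin on the work surface. World frame = base frame: x ahead of the robot, y to its left, z up, the work surface at z = 0. Lengths are in m, angles in rad, forces in N, time in s.
With the tool pointing down it reaches from about 0.3 to 0.875 m from the base axis. Payload 6.4 kg.
Tool frame: the origin (TCP) lies between the finger pads; the fingertips stand 19 mm ahead of it and the grasp point (between the pads) is the TCP (ctrl.tips_ahead is the z of the fingertips in the tool frame, in m); z points along the fingers, y is the line along which they close (so a half turn about z gives the same grasp; the last joint's range is limited). The gripper opens to 85 mm and grips with 20 to 120 N. Pads are 22 mm wide; open, the fingers measure 114 mm over their backs; the gripper's body (76 mm by 85 mm) begins 54 mm behind the grasp point. The pads swing forward as they close: fully open they stand 13 mm farther back than shut.
Start: joints at [-1.431, 0.181, 1.607, -0, 1.354, -0.206], TCP at [0.195, -0.541, 0.25] pointing down, gripper open.
Joint ranges: [-2.99, 2.99], [-0.89, 2.07], [0.3, 2.58], [-1.14, 4.28], [0, 2.63], [-3.12, 3.12]. Speed limits (rad/s): [2.57, 2.57, 3.01, 3.14, 3.14, 3.14].

## Interface

Orientations are given as a unit quaternion [w, x, y, z].
In Python, from bench import readout, vision, ctrl gives the robot as it stands.
- The arm moves only by the tool play_rows, never from a script. Its arguments are lists of equal length, an entry for each row: "xyz": the shift along the tool's x, y, z in mm, a list of three; "rot": the turn, a rotation vector about the tool's x, y, z in rad, a list of three; "grip": the opening, from 0 (shut) to 1 (fully open). In form: {"xyz": [[x, y, z], ...], "rot": [[rx, ry, rz], ...], "grip": [grip, ...]}. A call has exactly 10 rows; each row is the pose to reach, as a shift and turn from the pose commanded when the call began, along the tool's axes at that moment; what a row does not reach only later rows make up. A row lasts 1/8 s, in which the tool goes at most 62.5 mm and 10.7 degrees, less where a joint would pass 70% of its speed; a pose out of reach is approached as far as the arm can. A call with a gripper value outside its range is refused whole. The fingers move at their own pace and stop on an object; the grip force is fixed at half the most. Time passes only in rows, so rows that repeat a pose let the fingers close, or fill a call up. It gives the time, the measured TCP pose, the force, the opening and the grip force at its end, in the units of the state.
- readout.get_obs(): the state, without advancing time (a new reading comes with each control period).
- vision.camera(name): name is "side" or "top"; returns a dict with "color" (384x512x3 uint8, red, green, blue), "depth" (384x512 float32, m along the optical axis (not along the pixel's ray), 0 where there is no reading), "camera_matrix" (3x3 intrinsics, pixels), "k1" (the pictures are not rectified: a ray, as slopes to the right and down, at radius r is drawn at 1 + k1 r^2 times it, then the intrinsics apply), "extrinsics" (4x4, takes a point from camera to world coordinates). Camera axes: x right, y down, z forward; pixel columns grow to the right and rows downward; lengths in m; the calibration is good to about 2 mm. A picture is of the moment at which its call begins.
- ctrl.hand_in(): hands the job in; it is judged then, once.
The state is a dict: "time_s": time; "q": joint angles; "dq": joint speeds; "joint_efforts": joint torques, N m; "eef_pos": TCP position; "eef_rot": TCP orientation; "wrist_force": force on the tool from outside, world axes, zero at the start; "torque": the same for the moment, N m; "opening": opening from 0.0 (shut) to 1.0 (fully open); "grasp_force": force on a finger pad.
Only numpy, scipy, OpenCV 4.12 (cv2) and the standard library are available. Lean on these libraries where they do the work, as an engineer would, in place of code of your own. Each camera call takes 0.05 s, during which the arm holds its last target. There are 200 camera calls.

## Working session

There is one attempt and no reset: what is moved stays moved. The work goes in short steps, Python scripts to look and compute and a tool call to move; the robot and the scene stay as the last step left them, time stands still between calls to the robot, and variables do not carry over. Pictures are saved under pics/ and viewed, at most 10 in all, crops included, and the job is handed in when it is done.

Besides the shell and the picture viewer there is one more tool, called after "Emit:" in YAML: its name, and indented under it one key for each argument. play_rows: Moves the arm, as the interface text tells. Its arguments: {"type":"object","properties":{"xyz":{"type":"array","items":{"type":"array","items":{"type":"number"}}},"rot":{"type":"array","items":{"type":"array","items":{"type":"number"}}},"grip":{"type":"array","items":{"type":"number"}}},"required":["xyz","rot","grip"]}

```bash
mkdir -p pics
cat > h.py <<'E'
import numpy as np, cv2
from bench import readout, vision, ctrl
def shot(n):
    c=vision.camera(n); np.savez(f'{n}.npz',**{k:np.asarray(v) for k,v in c.items()}); return c
def load(n): return dict(np.load(f'{n}.npz'))
def ray(c,u,v):
    K=c['camera_matrix']; k=float(c['k1'])
    d=np.array([(u-K[0,2])/K[0,0],(v-K[1,2])/K[1,1]]); s=d.copy()
    for _ in range(20): s=d/(1+k*(s@s))
    return np.array([s[0],s[1],1.])
def atz(c,u,v,z):
    E=c['extrinsics']; r=E[:3,:3]@ray(c,u,v); o=E[:3,3]; return o+r*(z-o[2])/r[2]
def dep(c,u,v):
    d=c['depth'][int(round(v)),int(round(u))]; E=c['extrinsics']; return E[:3,:3]@(ray(c,u,v)*d)+E[:3,3]
def proj(c,p):
    E=c['extrinsics']; q=E[:3,:3].T@(np.asarray(p)-E[:3,3]); s=q[:2]/q[2]; s=s*(1+float(c['k1'])*(s@s)); K=c['camera_matrix']
    return K[0,0]*s[0]+K[0,2],K[1,1]*s[1]+K[1,2]
def crop(c,u0,v0,w,h,s,name):
    im=c['color'][v0:v0+h,u0:u0+w]; cv2.imwrite('pics/'+name,cv2.cvtColor(cv2.resize(im,None,fx=s,fy=s,interpolation=cv2.INTER_CUBIC),cv2.COLOR_RGB2BGR))
E
python3 - <<'E'
from h import *
for n in('top','side'):
    c=shot(n); crop(c,0,0,512,384,1.5,n+'0.png'); print(n,c['extrinsics'].round(3).tolist(),c['camera_matrix'][0,0])
print(readout.get_obs(), ctrl.tips_ahead)
E
```

```text
top [[0.013, -0.991, 0.134, 0.278], [-1.0, -0.013, -0.001, 0.012], [0.002, -0.134, -0.991, 1.743], [0.0, 0.0, 0.0, 1.0]] 494.52204621361443
side [[-0.735, -0.506, 0.451, -0.088], [-0.678, 0.538, -0.502, 0.673], [0.011, -0.674, -0.738, 1.036], [0.0, 0.0, 0.0, 1.0]] 464.6232025483623
{'time_s': 0.1, 'q': array([-1.43126882e+00,  1.81478504e-01,  1.60791132e+00,  1.18054405e-05,
        1.35380625e+00, -2.06298030e-01]), 'dq': array([ 0.00047215, -0.00063239, -0.00109944,  0.00091432, -0.00081056,
       -0.00114225]), 'joint_efforts': array([ 6.40242179e-04, -4.45872116e+01, -3.52238274e+01, -3.00604515e-04,
        4.06397754e-03,  1.20573316e-05]), 'eef_pos': array([ 0.19486377, -0.54047433,  0.24946601]), 'eef_rot': array([-8.01068984e-04,  9.85087701e-01,  1.72051095e-01,  3.25203320e-05]), 'wrist_force': array([ 0.18337139,  0.34905211, -0.19957387]), 'torque': array([-0.03820462,  0.0310033 , -0.00412114]), 'grasp_force': 0.0, 'opening': 0.9996820728962299} 0.019
```

View pics/top0.png

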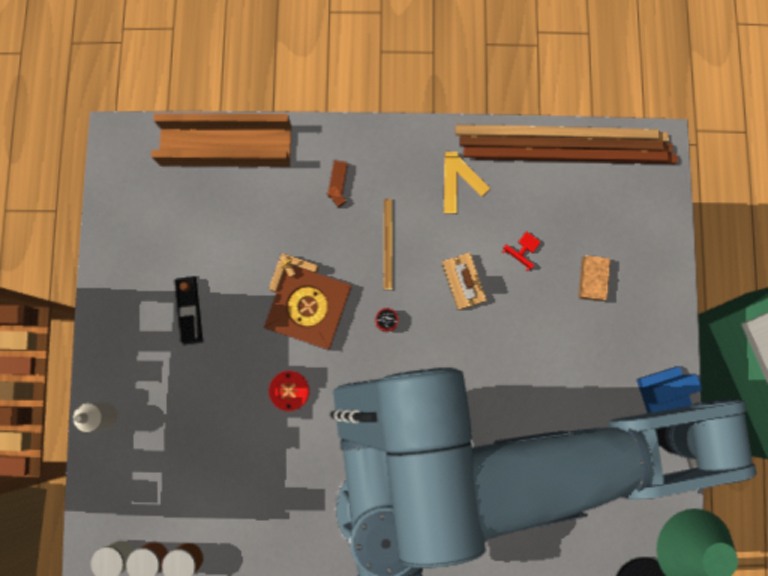

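View pics/side0.png

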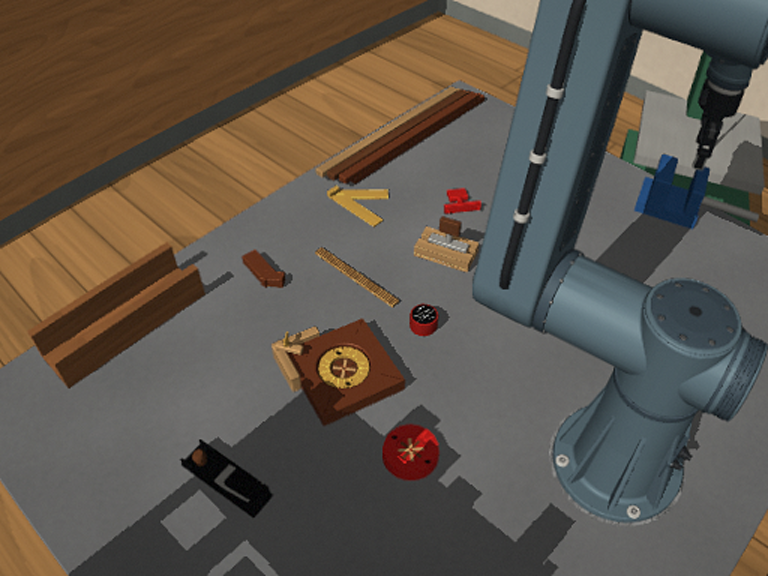

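Run:
```python
from h import *
t=load('top');s=load('side')
def k(c,u,v,w,h,sc): return cv2.resize(c['color'][v:v+h,u:u+w],None,fx=sc,fy=sc,interpolation=cv2.INTER_CUBIC)
a=np.hstack([k(t,170,164,70,70,5.7143)[:300*1+100],k(t,290,164,40,45,8.89)[:400,:356]])
cv2.imwrite('pics/c1.png',cv2.cvtColor(a,cv2.COLOR_RGB2BGR))
a=np.hstack([k(s,175,200,105,90,4),k(s,270,135,55,60,6)])
cv2.imwrite('pics/c2.png',cv2.cvtColor(a,cv2.COLOR_RGB2BGR)); 
# plane heights check
for n,c,u,v in(('grip top',t,311,181),('frame',t,224,200),('ringt',t,205,190)): print(n,dep(c,u,v).round(3))
```

```text
grip top [ 0.539 -0.178  0.095]
frame [0.478 0.118 0.037]
ringt [0.512 0.185 0.037]
```

View pics/c1.png

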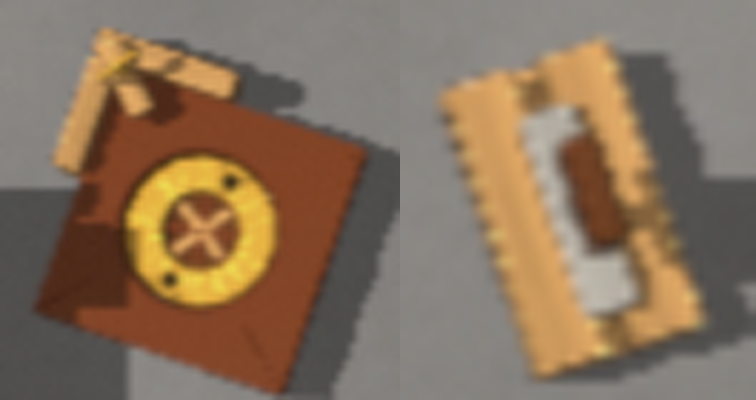

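View pics/c2.png

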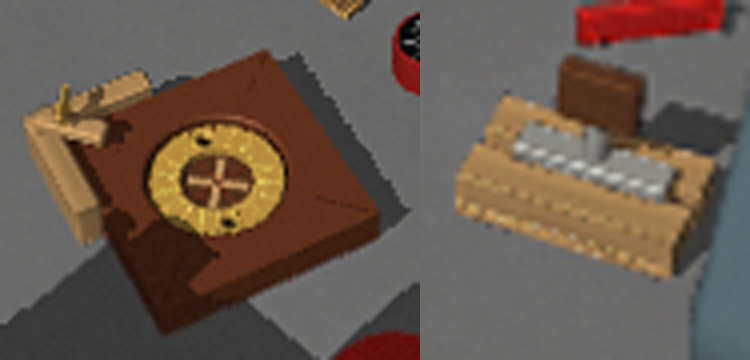

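Run:
```python
from h import *
t=load('top');s=load('side')
T1=lambda x,y:((x+.5)/5.7143-.5+170,(y+.5)/5.7143-.5+164)
T2=lambda x,y:((x-400+.5)/8.89-.5+290,(y+.5)/8.89-.5+164)
S1=lambda x,y:((x+.5)/4-.5+175,(y+.5)/4-.5+200)
S2=lambda x,y:((x-420+.5)/6-.5+270,(y+.5)/6-.5+135)
P=lambda c,m,z,*pts:np.array([atz(c,*m(*p),z) for p in pts])
ang=lambda a,b:np.degrees(np.arctan2((b-a)[1],(b-a)[0]))
h=P(t,T1,.024,(169,281),(230,182)); hs=P(s,S1,.024,(227,222),(203,140))
for q in(h,hs): print('holes',q.round(4).tolist(),'mid',q.mean(0).round(4),'d',np.linalg.norm(q[1]-q[0]),ang(*q))
# ring ellipse by yellow colour
for c,box in((t,(185,185,230,225)),(s,(205,225,255,265))):
    hsv=cv2.cvtColor(c['color'],cv2.COLOR_RGB2HSV); m=cv2.inRange(hsv,(20,120,90),(35,255,255)); mm=np.zeros_like(m); a,b,d,e=box; mm[b:e,a:d]=m[b:e,a:d]
    pts=np.argwhere(mm)[:,::-1]; w=np.array([atz(c,*p,.024)[:2] for p in pts]); (cx,cy),r=cv2.minEnclosingCircle((w*1000).astype(np.float32)); print('ring',cx,cy,r)
f=P(t,T1,.03,(37,310),(280,393),(366,150)); print('frame',f.round(4).tolist(),ang(f[1],f[2]),np.linalg.norm(np.diff(f,axis=0),axis=1),'ctr',(f[0]+f[2])/2)
g=P(t,T2,.096,(561,152),(588,138),(624,243),(598,252)); print('grip',g.round(4).tolist(),g.mean(0),ang(g[3],g[0]),ang(g[2],g[1]))
r=P(t,T2,.028,(441,92),(608,38),(703,325),(540,380)); print('rest',r.mean(0),ang(r[3],r[0]),ang(r[2],r[1]),np.linalg.norm(r[1]-r[0]),np.linalg.norm(r[1]-r[2]))
y=P(t,T2,.038,(524,118),(573,104),(640,300),(592,314)); print('yoke',y.mean(0),ang(y[3],y[0]),np.linalg.norm(y[3]-y[0]))
ys=P(s,S2,.038,(527,122),(677,175)); print('yoke side back edge ends',ys.round(4).tolist(),ang(*ys))
# side-depth points of grip
gs=[]
for v in range(140,160):
  for u in range(290,312):
    p=dep(s,u,v)
    if .065<p[2]<.1 and abs(p[0]-.54)<.05 and abs(p[1]+.18)<.05: gs.append(p)
gs=np.array(gs); print('gripside',len(gs),gs.mean(0) if len(gs) else 0,gs.min(0),gs.max(0))
print('tin',dep(t,257,213),'plane',dep(t,125,205))
```

```text
holes [[0.4332, 0.2046, 0.024], [0.4946, 0.1688, 0.024]] mid [0.4639 0.1867 0.024 ] d 0.07114721979918387 -30.243311781089698
holes [[0.4343, 0.2061, 0.024], [0.494, 0.1696, 0.024]] mid [0.4642 0.1879 0.024 ] d 0.06997941799153619 -31.44971004299109
ring 464.6378479003906 186.9923095703125 44.90962219238281
ring 464.32952880859375 185.16793823242188 45.112701416015625
frame [[0.4138, 0.284, 0.03], [0.3655, 0.1348, 0.03], [0.5147, 0.0854, 0.03]] -18.315706596822352 [0.15685858 0.15719502] ctr [0.46424223 0.18471152 0.03      ]
grip [[0.5401, -0.1667, 0.096], [0.5457, -0.177, 0.096], [0.5056, -0.1905, 0.096], [0.502, -0.1806, 0.096]] [ 0.52334298 -0.17870149  0.096     ] 20.121544512369198 18.689858263007444
rest [ 0.5286225 -0.1787439  0.028    ] 18.935860772196236 17.99973112410504 0.07014242793662084 0.12013252559629525
yoke [ 0.52696366 -0.18125625  0.038     ] 18.987885932543545 0.0817906413644638
yoke side back edge ends [[0.5678, -0.1757, 0.038], [0.4857, -0.1986, 0.038]] -164.38687286343074
gripside 146 [ 0.5226625  -0.17689184  0.08473656] [ 0.50271854 -0.19434054  0.06557342] [ 0.54614185 -0.16710293  0.09916064]
tin [0.43418864 0.00270893 0.03330555] plane [0.45714013 0.4681151  0.0203165 ]
```

Emit:
play_rows:
  xyz:
    - [43,-23,0]
    - [86,-46,0]
    - [130,-69,0]
    - [173,-92,0]
    - [216,-115,0]
    - [259,-137,0]
    - [302,-160,0]
    - [346,-183,0]
    - [389,-206,0]
    - [432,-229,0]
  rot:
    - [0,0,-0.157]
    - [0,0,-0.314]
    - [0,0,-0.471]
    - [0,0,-0.628]
    - [0,0,-0.785]
    - [0,0,-0.942]
    - [0,0,-1.1]
    - [0,0,-1.256]
    - [0,0,-1.413]
    - [0,0,-1.57]
  grip: [1,1,1,1,1,1,1,1,1,1]

```text
time_s: 1.35
eef_pos: [0.5244, -0.1776, 0.2499]
eef_rot: [-0.0, 0.573, 0.819, -0.0]
wrist_force: [-0.2, -1.0, -0.4]
opening: 0.999
grasp_force: 0.0
```

```bash
cat >> h.py <<'E'
from scipy.spatial.transform import Rotation as Ro
def tgt(x,y,z,yawdeg,o=None):
    "shift (tool axes, mm) and turn about tool z to a tool-down pose with tool x at yaw"
    o=o or readout.get_obs(); w,a,b,c=o['eef_rot']; R=Ro.from_quat([a,b,c,w]).as_matrix()
    y_=np.radians(yawdeg); G=np.array([[np.cos(y_),np.sin(y_),0],[np.sin(y_),-np.cos(y_),0],[0,0,-1]])
    cur=np.degrees(np.arctan2(R[1,0],R[0,0]))
    print('t',round(o['time_s'],2),'pos',(o['eef_pos']*1e3).round(1),'yaw',cur.round(2),'F',o['wrist_force'].round(1),'T',o['torque'].round(2),'open',round(o['opening'],3),'gf',round(o['grasp_force'],1))
    print('shift',(R.T@(np.array([x,y,z])-o['eef_pos'])*1e3).round(1),'rotvec',Ro.from_matrix(R.T@G).as_rotvec().round(3),'q6',o['q'][5].round(2))
E
python3 -c "
from h import *
tgt(.5235,-.179,.14,198.6)"
```

```text
t 1.35 pos [ 524.4 -177.6  249.9] yaw 110.07 F [-0.2 -1.  -0.4] T [-0.01  0.02 -0.06] open 0.999 gf 0.0
shift [ -1.   -1.3 109.9] rotvec [-0.000e+00 -1.000e-03 -1.545e+00] q6 -0.89
```

Emit:
play_rows:
  xyz:
    - [0,0,10]
    - [0,-1,20]
    - [0,-1,30]
    - [0,-1,40]
    - [-1,-1,50]
    - [-1,-1,60]
    - [-1,-1,70]
    - [-1,-1,80]
    - [-1,-1.3,90]
    - [-1,-1.3,100]
  rot:
    - [0,0,-0.155]
    - [0,0,-0.31]
    - [0,0,-0.465]
    - [0,0,-0.62]
    - [0,0,-0.775]
    - [0,0,-0.93]
    - [0,0,-1.085]
    - [0,0,-1.24]
    - [0,0,-1.395]
    - [0,0,-1.545]
  grip: [1,1,1,1,1,1,1,1,1,1]

```text
time_s: 2.6
eef_pos: [0.5225, -0.1803, 0.1495]
eef_rot: [-0.0, -0.161, 0.987, 0.0]
wrist_force: [-0.5, -0.9, 0.2]
opening: 0.999
grasp_force: 0.0
```

```bash
python3 -c "
from h import *
tgt(.5235,-.179,.081,198.6)
t=shot('top');s=shot('side')
a=np.hstack([cv2.resize(c['color'][v:v+50,u:u+50],None,fx=8,fy=8,interpolation=cv2.INTER_CUBIC) for c,u,v in((t,285,160),(s,275,120))])
cv2.imwrite('pics/g1.png',cv2.cvtColor(a,cv2.COLOR_RGB2BGR))
"
```

```text
t 2.6 pos [ 522.5 -180.3  149.5] yaw -161.42 F [-0.5 -0.9  0.2] T [ 0.    0.06 -0.02] open 0.999 gf 0.0
shift [-1.4  0.8 68.5] rotvec [ 0.001 -0.001 -0.   ] q6 -2.44
```

View pics/g1.png

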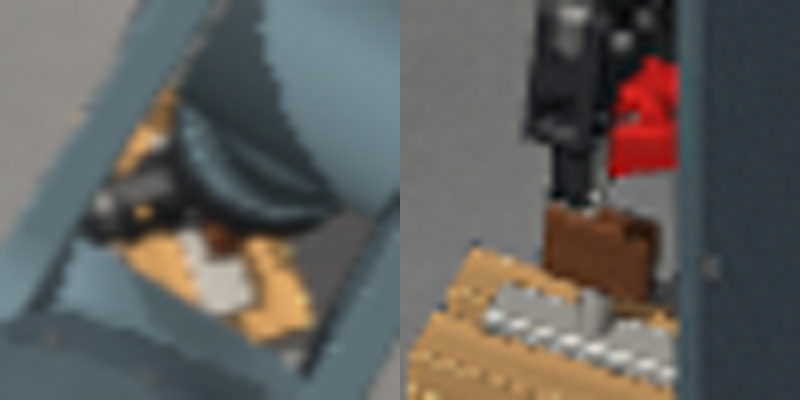

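Emit:
play_rows:
  xyz:
    - [-0.5,0.5,12]
    - [-1,0.8,26]
    - [-1.4,0.8,40]
    - [-1.4,0.8,54]
    - [-1.4,0.8,63]
    - [-1.4,0.8,68.5]
    - [-1.4,0.8,68.5]
    - [-1.4,0.8,68.5]
    - [-1.4,0.8,68.5]
    - [-1.4,0.8,68.5]
  rot:
    - [0,0,0]
    - [0,0,0]
    - [0,0,0]
    - [0,0,0]
    - [0,0,0]
    - [0,0,0]
    - [0,0,0]
    - [0,0,0]
    - [0,0,0]
    - [0,0,0]
  grip: [1,1,1,1,1,1,1,0.6,0.4,0.3]

```text
time_s: 3.95
eef_pos: [0.5241, -0.1794, 0.0822]
eef_rot: [0.0, -0.159, 0.987, -0.0]
wrist_force: [0.1, -0.5, -0.2]
opening: 0.377
grasp_force: 0.0
```

Emit:
play_rows:
  xyz:
    - [0,0,0]
    - [0,0,0]
    - [0,0,0]
    - [0,0,0]
    - [0,0,0]
    - [0,0,0]
    - [0,0,0]
    - [0,0,0]
    - [0,0,0]
    - [0,0,0]
  rot:
    - [0,0,0]
    - [0,0,0]
    - [0,0,0]
    - [0,0,0]
    - [0,0,0]
    - [0,0,0]
    - [0,0,0]
    - [0,0,0]
    - [0,0,0]
    - [0,0,0]
  grip: [0.25,0.2,0.15,0.1,0.05,0,0,0,0,0]

```text
time_s: 5.2
eef_pos: [0.5241, -0.1794, 0.082]
eef_rot: [0.0, -0.159, 0.987, -0.0]
wrist_force: [0.7, -1.4, 2.2]
opening: 0.157
grasp_force: 58.7
```

```bash
python3 -c "
from h import *
tgt(.5235,-.179,.13,198.6)"
```

```text
t 5.2 pos [ 524.1 -179.4   82. ] yaw -161.71 F [ 0.7 -1.4  2.2] T [-0.32 -0.11 -0.05] open 0.157 gf 58.7
shift [  0.4   0.6 -48.1] rotvec [-0.     0.    -0.005] q6 -2.43
```

Emit:
play_rows:
  xyz:
    - [0,0,-8]
    - [0,0,-22]
    - [0,0,-42]
    - [0,0,-65]
    - [-1,10,-85]
    - [-5,32,-95]
    - [-10,62,-100]
    - [-15,95,-100]
    - [-20,128,-100]
    - [-26,163,-100]
  rot:
    - [0,0,0]
    - [0,0,0]
    - [0,0,0]
    - [0,0,0]
    - [0,0,0]
    - [0,0,0.07]
    - [0,0,0.15]
    - [0,0,0.23]
    - [0,0,0.31]
    - [0,0,0.4]
  grip: [0,0,0,0,0,0,0,0,0,0]

```text
time_s: 6.45
eef_pos: [0.4966, -0.0146, 0.1823]
eef_rot: [-0.0, 0.042, 0.999, 0.0]
wrist_force: [0.0, -0.6, -1.4]
opening: 0.152
grasp_force: 58.8
```

```bash
python3 -c "
from h import *
tgt(.4643,.1865,.16,149.2)"
```

```text
t 6.45 pos [496.6 -14.6 182.3] yaw 175.21 F [ 0.  -0.6 -1.4] T [ 0.03  0.02 -0.05] open 0.152 gf 58.8
shift [ 49.  197.7  22.4] rotvec [ 0.    -0.     0.454] q6 -1.76
```

Emit:
play_rows:
  xyz:
    - [7,28,0]
    - [13,54,0]
    - [20,80,2]
    - [26,106,5]
    - [32,131,9]
    - [38,154,13]
    - [43,174,17]
    - [47,189,20]
    - [49,197.5,22]
    - [49,197.7,22.4]
  rot:
    - [0,0,0.06]
    - [0,0,0.12]
    - [0,0,0.18]
    - [0,0,0.24]
    - [0,0,0.3]
    - [0,0,0.36]
    - [0,0,0.41]
    - [0,0,0.44]
    - [0,0,0.454]
    - [0,0,0.454]
  grip: [0,0,0,0,0,0,0,0,0,0]

```text
time_s: 7.7
eef_pos: [0.4641, 0.1852, 0.1595]
eef_rot: [-0.0, 0.264, 0.965, -0.0]
wrist_force: [0.2, -0.4, -2.2]
opening: 0.154
grasp_force: 58.7
```

```bash
python3 -c "
from h import *
tgt(.4643,.1865,.100,149.2)
t=shot('top');s=shot('side')
a=np.hstack([cv2.resize(c['color'][v:v+70,u:u+70],None,fx=5.714,fy=5.714,interpolation=cv2.INTER_CUBIC) for c,u,v in((t,170,160),(s,193,195))])
cv2.imwrite('pics/r1.png',cv2.cvtColor(a,cv2.COLOR_RGB2BGR))
"
```

```text
t 7.7 pos [464.1 185.2 159.5] yaw 149.44 F [ 0.2 -0.4 -2.2] T [0.04 0.04 0.  ] open 0.154 gf 58.7
shift [ 0.5  1.3 59.5] rotvec [-0.    -0.     0.004] q6 -0.9
```

View pics/r1.png

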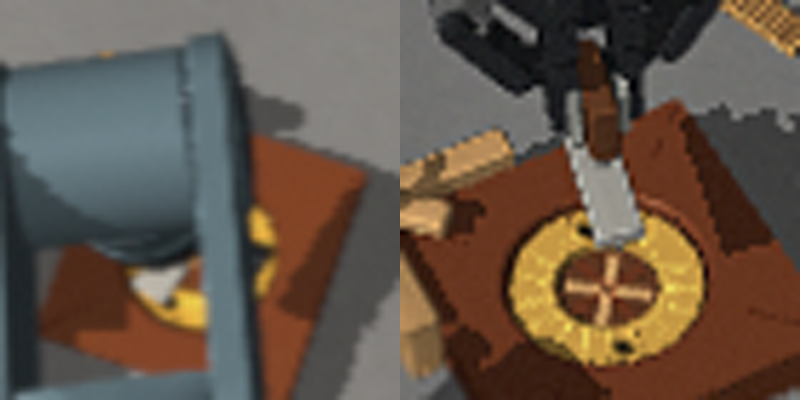

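```bash
python3 -c "
from h import *
s=load('side'); o=readout.get_obs(); p=o['eef_pos']; y=np.radians(149.44); tx=np.array([np.cos(y),np.sin(y),0]); ty=np.array([np.sin(y),-np.cos(y),0])
for a in(42,-42):
  for b in(11,-11):
    for z in (-44,-54):
      u,v=proj(s,p+(a*tx+b*ty)*1e-3+[0,0,z*1e-3]); print(a,b,z,(u-193+.5)*5.714+400,(v-195+.5)*5.714)
im=s['color'][195:265,193:263]; h=cv2.cvtColor(im,cv2.COLOR_RGB2HSV)
m=(h[...,1]<40)&(h[...,2]>110); m[:, :26]=0; m[:24]=0; m[:,45:]=0
print('\n'.join(''.join('#' if q else '.' for q in r[26:45]) for r in m[20:50]))
"
```

```text
42 11 -44 599.76998569895 238.83384613806294
42 11 -54 600.7811095024509 252.66200521698545
42 -11 -44 649.002379373381 227.53025735519267
42 -11 -54 649.6871363097111 241.38749864250082
-42 11 -44 554.7417256531177 95.77048990598522
-42 11 -54 555.9690757854269 109.898620535158
-42 -11 -44 601.9366374060957 85.4307564008357
-42 -11 -54 602.8682478896686 99.57830969743294
...................
...................
...................
...................
...###.............
...#...............
....###............
....###............
....####...##......
....#########......
.....#########.....
.....#########.....
.....#########.....
......########.....
......#########....
......#########....
.......########....
.......#########...
.......#########...
........########...
........########...
........####.#.....
........#####......
...................
...................
...................
...................
...................
...................
...................
```

Emit:
play_rows:
  xyz:
    - [0.5,0.6,10]
    - [1,0.9,22]
    - [2,1.3,34]
    - [2.5,1.3,44]
    - [2.5,1.3,54]
    - [2.5,1.3,62]
    - [2.5,1.3,67]
    - [2.5,1.3,69.5]
    - [2.5,1.3,69.5]
    - [2.5,1.3,69.5]
  rot:
    - [0,0,0.004]
    - [0,0,0.004]
    - [0,0,0.004]
    - [0,0,0.004]
    - [0,0,0.004]
    - [0,0,0.004]
    - [0,0,0.004]
    - [0,0,0.004]
    - [0,0,0.004]
    - [0,0,0.004]
  grip: [0,0,0,0,0,0,0,0,0,0]

```text
time_s: 9.05
eef_pos: [0.4634, 0.1871, 0.0902]
eef_rot: [0.0, 0.266, 0.964, 0.0]
wrist_force: [0.3, 0.4, -1.2]
opening: 0.153
grasp_force: 59.0
```

Emit:
play_rows:
  xyz:
    - [0,0,0.4]
    - [0,0,0.8]
    - [0,0,1.2]
    - [0,0,1.6]
    - [0,0,2]
    - [0,0,2.4]
    - [0,0,2.8]
    - [0,0,3]
    - [0,0,3]
    - [0,0,3]
  rot:
    - [0,0,0]
    - [0,0,0]
    - [0,0,0]
    - [0,0,0]
    - [0,0,0]
    - [0,0,0]
    - [0,0,0]
    - [0,0,0]
    - [0,0,0]
    - [0,0,0]
  grip: [0,0,0,0,0,0,0,0,0,0]

```text
time_s: 10.3
eef_pos: [0.4631, 0.187, 0.0869]
eef_rot: [0.0, 0.266, 0.964, 0.0]
wrist_force: [0.0, -1.1, -2.6]
opening: 0.157
grasp_force: 59.0
```

```bash
python3 -c "
from h import *
tgt(.4626,.1875,.0815,149.2)
s=shot('side')
a=cv2.resize(s['color'][200:280,185:285],None,fx=6,fy=6,interpolation=cv2.INTER_CUBIC)
cv2.imwrite('pics/r2.png',cv2.cvtColor(a,cv2.COLOR_RGB2BGR))
"
```

```text
t 10.3 pos [463.1 187.   86.9] yaw 149.13 F [ 0.  -1.1 -2.6] T [-0.   -0.03 -0.06] open 0.157 gf 59.0
shift [0.7 0.1 5.4] rotvec [ 0.    -0.    -0.001] q6 -0.89
```

Emit:
play_rows:
  xyz:
    - [0,0,0.5]
    - [0,0,1]
    - [0,0,1.5]
    - [0,0,2]
    - [0,0,2.5]
    - [0,0,3]
    - [0,0,3.5]
    - [0,0,4]
    - [0,0,4]
    - [0,0,4]
  rot:
    - [0,0,0]
    - [0,0,0]
    - [0,0,0]
    - [0,0,0]
    - [0,0,0]
    - [0,0,0]
    - [0,0,0]
    - [0,0,0]
    - [0,0,0]
    - [0,0,0]
  grip: [0,0,0,0,0,0,0,0,0,0]

```text
time_s: 11.6
eef_pos: [0.4631, 0.187, 0.0829]
eef_rot: [0.0, 0.266, 0.964, 0.0]
wrist_force: [-0.3, -0.7, -1.9]
opening: 0.157
grasp_force: 59.0
```

```bash
python3 -c "
from h import *
tgt(.4626,.1875,.0815,149.2)"
```

```text
t 11.6 pos [463.1 187.   82.9] yaw 149.13 F [-0.3 -0.7 -1.9] T [-0.04  0.    0.03] open 0.157 gf 59.0
shift [0.7 0.1 1.4] rotvec [ 0.     0.    -0.001] q6 -0.89
```

Emit:
play_rows:
  xyz:
    - [0,0,0]
    - [0,0,0]
    - [0,0,0]
    - [0,0,0]
    - [0,0,0]
    - [0,0,0]
    - [0,0,0]
    - [0,0,0]
    - [0,0,0]
    - [0,0,0]
  rot:
    - [0,0,0.03]
    - [0,0,0.06]
    - [0,0,0.09]
    - [0,0,0.12]
    - [0,0,0.15]
    - [0,0,0.18]
    - [0,0,0.21]
    - [0,0,0.24]
    - [0,0,0.27]
    - [0,0,0.3]
  grip: [0,0,0,0,0,0,0,0,0,0]

```text
time_s: 12.85
eef_pos: [0.4626, 0.1865, 0.0828]
eef_rot: [-0.0, 0.408, 0.913, -0.001]
wrist_force: [-2.1, -3.9, -0.4]
opening: 0.155
grasp_force: 59.2
```

```bash
python3 -c "
from h import *
tgt(.4626,.1875,.0815,149.2)"
```

```text
t 12.85 pos [462.6 186.5  82.8] yaw 131.85 F [-2.1 -3.9 -0.4] T [-0.86  0.52  0.28] open 0.155 gf 59.2
shift [0.7 0.7 1.3] rotvec [-0.002 -0.    -0.303] q6 -0.58
```

Emit:
play_rows:
  xyz:
    - [0,-0.3,0]
    - [0,-0.6,0]
    - [0,-0.6,0]
    - [0,-0.6,0]
    - [0,-0.6,0]
    - [0,-0.6,0]
    - [0,-0.6,0]
    - [0,-0.6,0]
    - [0,-0.6,0]
    - [0,-0.6,0]
  rot:
    - [0,0,0.03]
    - [0,0,0.06]
    - [0,0,0.09]
    - [0,0,0.12]
    - [0,0,0.15]
    - [0,0,0.18]
    - [0,0,0.21]
    - [0,0,0.24]
    - [0,0,0.27]
    - [0,0,0.3]
  grip: [0,0,0,0,0,0,0,0,0,0]

```text
time_s: 14.1
eef_pos: [0.4627, 0.1867, 0.0829]
eef_rot: [0.0, 0.54, 0.842, 0.0]
wrist_force: [-1.8, -4.7, -2.3]
opening: 0.153
grasp_force: 58.9
```

```bash
python3 -c "
from h import *
tgt(.4626,.1875,.0815,149.2)"
```

```text
t 14.1 pos [462.7 186.7  82.9] yaw 114.64 F [-1.8 -4.7 -2.3] T [-0.86  0.22  0.23] open 0.153 gf 58.9
shift [0.8 0.3 1.4] rotvec [ 0.     0.    -0.603] q6 -0.28
```

Emit:
play_rows:
  xyz:
    - [0,-0.3,0]
    - [0,-0.5,0]
    - [0,-0.5,0]
    - [0,-0.5,0]
    - [0,-0.5,0]
    - [0,-0.5,0]
    - [0,-0.5,0]
    - [0,-0.5,0]
    - [0,-0.5,0]
    - [0,-0.5,0]
  rot:
    - [0,0,0.01]
    - [0,0,0.02]
    - [0,0,0.03]
    - [0,0,0.04]
    - [0,0,0.05]
    - [0,0,0.06]
    - [0,0,0.07]
    - [0,0,0.08]
    - [0,0,0.08]
    - [0,0,0.08]
  grip: [0,0,0,0,0,0,0,0,0,0]

```text
time_s: 15.35
eef_pos: [0.4625, 0.1865, 0.083]
eef_rot: [0.0, 0.572, 0.82, 0.0]
wrist_force: [2.7, -0.9, -6.4]
opening: 0.155
grasp_force: 58.5
```

```bash
python3 -c "
from h import *
tgt(.4626,.1875,.0815,149.2)"
```

```text
t 15.35 pos [462.5 186.5  83. ] yaw 110.16 F [ 2.7 -0.9 -6.4] T [-0.23 -0.67  0.19] open 0.155 gf 58.5
shift [0.9 0.5 1.5] rotvec [ 0.001  0.    -0.681] q6 -0.21
```

Emit:
play_rows:
  xyz:
    - [0,0,0]
    - [0,0,0]
    - [0,0,0]
    - [0,0,0]
    - [0,0,0]
    - [0,0,0]
    - [0,0,0]
    - [0,0,0]
    - [0,0,0]
    - [0,0,0]
  rot:
    - [0,0,0.01]
    - [0,0,0.02]
    - [0,0,0.03]
    - [0,0,0.04]
    - [0,0,0.05]
    - [0,0,0.06]
    - [0,0,0.07]
    - [0,0,0.08]
    - [0,0,0.08]
    - [0,0,0.08]
  grip: [0,0,0,0,0,0,0,0,0,0]

```text
time_s: 16.6
eef_pos: [0.4624, 0.1865, 0.083]
eef_rot: [0.0, 0.605, 0.796, 0.0]
wrist_force: [4.7, -0.7, -6.0]
opening: 0.157
grasp_force: 58.6
```

```bash
python3 -c "
from h import *
tgt(.4626,.1875,.0815,149.2)"
```

```text
t 16.6 pos [462.4 186.5  83. ] yaw 105.58 F [ 4.7 -0.7 -6. ] T [ 0.06 -1.05  0.17] open 0.157 gf 58.6
shift [0.9 0.5 1.5] rotvec [ 0.     0.    -0.761] q6 -0.13
```

Emit:
play_rows:
  xyz:
    - [0,0.2,0]
    - [0,0.4,0]
    - [0,0.6,0]
    - [0,0.6,0]
    - [0,0.6,0]
    - [0,0.6,0]
    - [0,0.6,0]
    - [0,0.6,0]
    - [0,0.6,0]
    - [0,0.6,0]
  rot:
    - [0,0,0.01]
    - [0,0,0.02]
    - [0,0,0.03]
    - [0,0,0.04]
    - [0,0,0.05]
    - [0,0,0.06]
    - [0,0,0.07]
    - [0,0,0.08]
    - [0,0,0.08]
    - [0,0,0.08]
  grip: [0,0,0,0,0,0,0,0,0,0]

```text
time_s: 17.85
eef_pos: [0.4627, 0.1866, 0.0829]
eef_rot: [-0.0, 0.636, 0.772, -0.0]
wrist_force: [3.5, 0.2, -1.4]
opening: 0.152
grasp_force: 59.2
```

```bash
python3 -c "
from h import *
tgt(.4626,.1875,.0815,149.2)"
```

```text
t 17.85 pos [462.7 186.6  82.9] yaw 101.0 F [ 3.5  0.2 -1.4] T [-0.15 -0.52  0.19] open 0.152 gf 59.2
shift [0.9 0.1 1.4] rotvec [-0.    -0.    -0.841] q6 -0.05
```

Emit:
play_rows:
  xyz:
    - [0,0.3,0]
    - [0,0.3,0]
    - [0,0.3,0]
    - [0,0.3,0]
    - [0,0.3,0]
    - [0,0.3,0]
    - [0,0.3,0]
    - [0,0.3,0]
    - [0,0.3,0]
    - [0,0.3,0]
  rot:
    - [0,0,0.01]
    - [0,0,0.02]
    - [0,0,0.03]
    - [0,0,0.04]
    - [0,0,0.05]
    - [0,0,0.06]
    - [0,0,0.07]
    - [0,0,0.08]
    - [0,0,0.08]
    - [0,0,0.08]
  grip: [0,0,0,0,0,0,0,0,0,0]

```text
time_s: 19.1
eef_pos: [0.4629, 0.1867, 0.0829]
eef_rot: [-0.0, 0.666, 0.746, -0.0]
wrist_force: [1.3, -0.7, 0.0]
opening: 0.155
grasp_force: 65.9
```

```bash
python3 -c "
from h import *
tgt(.4626,.1875,.0815,149.2)"
```

```text
t 19.1 pos [462.9 186.7  82.9] yaw 96.45 F [ 1.3 -0.7  0. ] T [-0.13 -0.02  1.36] open 0.155 gf 65.9
shift [ 0.9 -0.2  1.4] rotvec [-0.    -0.    -0.921] q6 0.03
```

Emit:
play_rows:
  xyz:
    - [0,0,0]
    - [0,0,0]
    - [0,0,0]
    - [0,0,0]
    - [0,0,0]
    - [0,0,0]
    - [0,0,0]
    - [0,0,0]
    - [0,0,0]
    - [0,0,0]
  rot:
    - [0,0,-0.015]
    - [0,0,-0.03]
    - [0,0,-0.045]
    - [0,0,-0.055]
    - [0,0,-0.06]
    - [0,0,-0.065]
    - [0,0,-0.065]
    - [0,0,-0.065]
    - [0,0,-0.065]
    - [0,0,-0.065]
  grip: [0,0,0,0,0,0,0,0,0,0]

```text
time_s: 20.35
eef_pos: [0.4631, 0.1867, 0.0829]
eef_rot: [0.0, 0.642, 0.767, 0.0]
wrist_force: [0.6, -0.4, -3.5]
opening: 0.156
grasp_force: 59.0
```

```bash
python3 -c "
from h import *
tgt(.4626,.1875,.1715,149.2)"
```

```text
t 20.35 pos [463.1 186.7  82.9] yaw 100.14 F [ 0.6 -0.4 -3.5] T [ 0.02 -0.05 -0.02] open 0.156 gf 59.0
shift [  0.9  -0.3 -88.6] rotvec [ 0.    -0.    -0.856] q6 -0.03
```

Emit:
play_rows:
  xyz:
    - [0,0,-2]
    - [0,0,-4]
    - [0,0,-6]
    - [0,0,-9]
    - [0,0,-13]
    - [0,0,-20]
    - [0,0,-35]
    - [0,0,-55]
    - [0,0,-78]
    - [0,0,-95]
  rot:
    - [0,0,0]
    - [0,0,0]
    - [0,0,0]
    - [0,0,0]
    - [0,0,0]
    - [0,0,0]
    - [0,0,0]
    - [0,0,0]
    - [0,0,0]
    - [0,0,0]
  grip: [0,0,0,0,0,0,0,0,0,0]

```text
time_s: 21.6
eef_pos: [0.4636, 0.1868, 0.1799]
eef_rot: [0.001, 0.642, 0.767, 0.001]
wrist_force: [-0.8, 0.3, -2.9]
opening: 0.155
grasp_force: 59.1
```

```bash
python3 -c "
from h import *
tgt(.5241,-.1794,.172,198.3)"
```

```text
t 21.6 pos [463.6 186.8 179.9] yaw 100.14 F [-0.8  0.3 -2.9] T [-0.02 -0.01  0.05] open 0.155 gf 59.1
shift [-371.1   -4.9    7.9] rotvec [ 1.000e-03  2.000e-03 -1.713e+00] q6 -0.03
```

Emit:
play_rows:
  xyz:
    - [-20,0,0]
    - [-55,-1,0]
    - [-95,-1,0]
    - [-138,-2,0]
    - [-181,-2,0]
    - [-224,-3,0]
    - [-267,-3,0]
    - [-308,-4,0]
    - [-345,-5,0]
    - [-366,-5,0]
  rot:
    - [0,0,-0.1]
    - [0,0,-0.27]
    - [0,0,-0.45]
    - [0,0,-0.63]
    - [0,0,-0.81]
    - [0,0,-0.99]
    - [0,0,-1.17]
    - [0,0,-1.35]
    - [0,0,-1.53]
    - [0,0,-1.7]
  grip: [0,0,0,0,0,0,0,0,0,0]

```text
time_s: 22.85
eef_pos: [0.5227, -0.1765, 0.1785]
eef_rot: [0.0, -0.155, 0.988, -0.0]
wrist_force: [-0.6, 0.7, -2.1]
opening: 0.154
grasp_force: 59.1
```

```bash
python3 -c "
from h import *
tgt(.5241,-.1794,.100,198.3)"
```

```text
t 22.85 pos [ 522.7 -176.5  178.5] yaw -162.22 F [-0.6  0.7 -2.1] T [-0.01  0.02  0.  ] open 0.154 gf 59.1
shift [-0.4 -3.1 78.5] rotvec [-0.001  0.    -0.009] q6 -2.42
```

Emit:
play_rows:
  xyz:
    - [0,-1,10]
    - [0,-1,22]
    - [0,-2,36]
    - [0,-2,50]
    - [0,-2,62]
    - [0,-2,70]
    - [0,-2,72]
    - [0,-2,72]
    - [0,-2,72]
    - [0,-2,72]
  rot:
    - [0,0,-0.009]
    - [0,0,-0.009]
    - [0,0,-0.009]
    - [0,0,-0.009]
    - [0,0,-0.009]
    - [0,0,-0.009]
    - [0,0,-0.009]
    - [0,0,-0.009]
    - [0,0,-0.009]
    - [0,0,-0.009]
  grip: [0,0,0,0,0,0,0,0,0,0]

```text
time_s: 24.1
eef_pos: [0.5235, -0.1766, 0.1064]
eef_rot: [0.0, -0.157, 0.988, -0.0]
wrist_force: [0.2, 0.2, -2.8]
opening: 0.153
grasp_force: 59.1
```

```bash
python3 -c "
from h import *
tgt(.5241,-.1794,.082,198.3)"
```

```text
t 24.1 pos [ 523.5 -176.6  106.4] yaw -161.94 F [ 0.2  0.2 -2.8] T [ 0.01 -0.02  0.02] open 0.153 gf 59.1
shift [ 0.3 -2.9 24.4] rotvec [-0.001  0.001 -0.004] q6 -2.43
```

Emit:
play_rows:
  xyz:
    - [0,-1.5,0]
    - [0.3,-2.9,0]
    - [0.3,-2.9,3]
    - [0.3,-2.9,7]
    - [0.3,-2.9,11]
    - [0.3,-2.9,15]
    - [0.3,-2.9,18]
    - [0.3,-2.9,20]
    - [0.3,-2.9,21.5]
    - [0.3,-2.9,21.5]
  rot:
    - [0,0,-0.004]
    - [0,0,-0.004]
    - [0,0,-0.004]
    - [0,0,-0.004]
    - [0,0,-0.004]
    - [0,0,-0.004]
    - [0,0,-0.004]
    - [0,0,-0.004]
    - [0,0,-0.004]
    - [0,0,-0.004]
  grip: [0,0,0,0,0,0,0,0,0,0]

```text
time_s: 25.35
eef_pos: [0.5238, -0.1792, 0.0843]
eef_rot: [-0.0, -0.159, 0.987, 0.0]
wrist_force: [0.3, -0.0, -2.7]
opening: 0.155
grasp_force: 59.1
```

```bash
python3 -c "
from h import *
tgt(.5241,-.1794,.082,198.3)"
```

```text
t 25.35 pos [ 523.8 -179.2   84.3] yaw -161.71 F [ 0.3 -0.  -2.7] T [-0.01 -0.03  0.03] open 0.155 gf 59.1
shift [-0.3 -0.3  2.3] rotvec [ 0. -0. -0.] q6 -2.43
```

Pins are in the slot (tips ~20 mm, no contact). Lower to seat, then release.

Emit:
play_rows:
  xyz:
    - [0,0,0.4]
    - [0,0,0.8]
    - [0,0,1.2]
    - [0,0,1.6]
    - [0,0,2]
    - [0,0,2.3]
    - [0,0,2.5]
    - [0,0,2.5]
    - [0,0,2.5]
    - [0,0,2.5]
  rot:
    - [0,0,0]
    - [0,0,0]
    - [0,0,0]
    - [0,0,0]
    - [0,0,0]
    - [0,0,0]
    - [0,0,0]
    - [0,0,0]
    - [0,0,0]
    - [0,0,0]
  grip: [0,0,0,0,0,0,0,0,0,0]

```text
time_s: 26.6
eef_pos: [0.5238, -0.1793, 0.082]
eef_rot: [0.0, -0.159, 0.987, -0.0]
wrist_force: [-1.0, 0.4, -0.8]
opening: 0.154
grasp_force: 59.4
```

```bash
python3 -c "
from h import *
tgt(.5241,-.1794,.082,198.3)"
```

```text
t 26.6 pos [ 523.8 -179.3   82. ] yaw -161.71 F [-1.   0.4 -0.8] T [ 0.07  0.14 -0.05] open 0.154 gf 59.4
shift [-0.2 -0.2 -0. ] rotvec [-0.  0. -0.] q6 -2.43
```

Emit:
play_rows:
  xyz:
    - [0,0,0]
    - [0,0,0]
    - [0,0,0]
    - [0,0,0]
    - [0,0,0]
    - [0,0,0]
    - [0,0,0]
    - [0,0,0]
    - [0,0,0]
    - [0,0,0]
  rot:
    - [0,0,0]
    - [0,0,0]
    - [0,0,0]
    - [0,0,0]
    - [0,0,0]
    - [0,0,0]
    - [0,0,0]
    - [0,0,0]
    - [0,0,0]
    - [0,0,0]
  grip: [0.2,0.25,0.3,0.4,0.5,0.6,0.7,0.8,0.9,0.9]

```text
time_s: 27.85
eef_pos: [0.5238, -0.1793, 0.0819]
eef_rot: [-0.0, -0.159, 0.987, -0.0]
wrist_force: [0.3, 0.3, 0.1]
opening: 0.9
grasp_force: 0.0
```

Emit:
play_rows:
  xyz:
    - [0,0,-5]
    - [0,0,-15]
    - [0,0,-30]
    - [0,0,-50]
    - [0,0,-75]
    - [0,0,-100]
    - [0,0,-130]
    - [0,0,-160]
    - [0,0,-190]
    - [0,0,-200]
  rot:
    - [0,0,0]
    - [0,0,0]
    - [0,0,0]
    - [0,0,0]
    - [0,0,0]
    - [0,0,0]
    - [0,0,0]
    - [0,0,0]
    - [0,0,0]
    - [0,0,0]
  grip: [0.9,0.9,0.9,0.9,0.9,0.9,0.9,0.9,0.9,0.9]

```text
time_s: 29.1
eef_pos: [0.5247, -0.1798, 0.2852]
eef_rot: [0.002, -0.159, 0.987, -0.002]
wrist_force: [0.2, -0.1, -0.7]
opening: 0.904
grasp_force: 0.0
```

Emit:
play_rows:
  xyz:
    - [20,-30,0]
    - [40,-60,0]
    - [60,-90,0]
    - [80,-120,0]
    - [100,-150,0]
    - [110,-170,0]
    - [110,-180,0]
    - [110,-180,0]
    - [110,-180,0]
    - [110,-180,0]
  rot:
    - [0,0,0]
    - [0,0,0]
    - [0,0,0]
    - [0,0,0]
    - [0,0,0]
    - [0,0,0]
    - [0,0,0]
    - [0,0,0]
    - [0,0,0]
    - [0,0,0]
  grip: [0.9,0.9,0.9,0.9,0.9,0.9,0.9,0.9,0.9,0.9]

```text
time_s: 30.35
eef_pos: [0.4763, -0.3837, 0.282]
eef_rot: [0.0, -0.16, 0.987, 0.0]
wrist_force: [0.5, -1.1, -0.5]
opening: 0.902
grasp_force: 0.0
```

```bash
python3 -c "
from h import *
t=shot('top');s=shot('side')
a=cv2.resize(t['color'][90:260,80:440],None,fx=2.2,fy=2.2,interpolation=cv2.INTER_CUBIC)
cv2.imwrite('pics/e1.png',cv2.cvtColor(a,cv2.COLOR_RGB2BGR))
a=cv2.resize(s['color'][110:290,100:350],None,fx=3,fy=3,interpolation=cv2.INTER_CUBIC)
cv2.imwrite('pics/e2.png',cv2.cvtColor(a,cv2.COLOR_RGB2BGR))
"
```

```text
(no output)
```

View pics/e1.png

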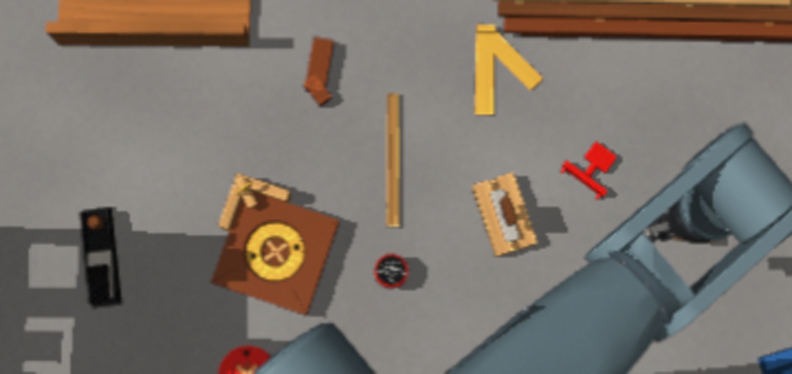

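View pics/e2.png

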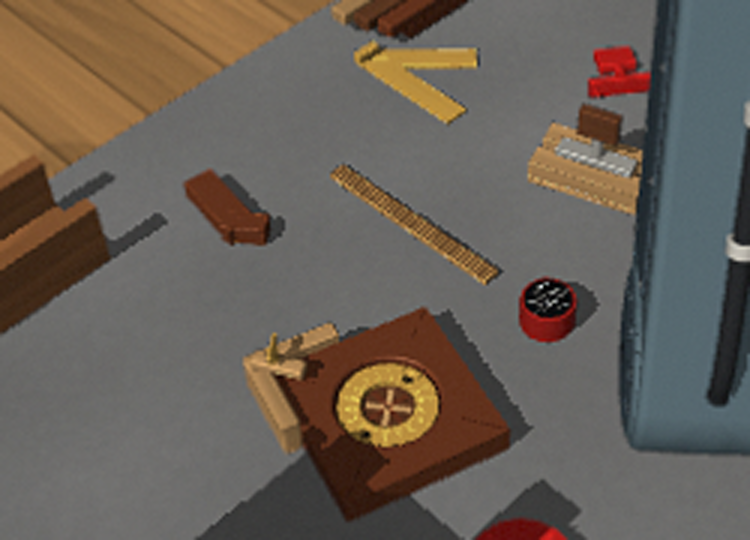

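The ring's holes, at (251,255) and (299,247) in the top crop, now lie about 50° clockwise of where they began, which agrees with the stop I felt. The spanner stands upright in its rest at (505,212), and everything else is where it was.

```bash
python3 -c "
from h import *
print(ctrl.hand_in())"
```

```text
the job is handed in; nothing more can be done
None
```

The job is handed in: the ring is turned clockwise to its stop (twist rose from about 0.2 to 1.4 N m there), and the steel spanner is back upright in its rest with nothing else moved, in about 30 s.

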